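# Uncap the box-marking jig and strike the mark

## Task

The small box in the sloping jig is to be marked. Lift the loose wooden cap off the jig's striking pin and stand it upright, open end down, right down in the large round well of the cap stand, and let go. Then take the mallet from its rest, knock the pin all the way down with the mallet's face, let it spring back, and lay the mallet back as it was: head standing on the cork pad, handle in the notch. Press the pin with the mallet only, and do not knock over or shove aside the flask or the glass.

Things in the scene. Friction and masses are not known exactly. Their poses are not given: they have to be found in the camera images.
- jig: Wooden marking jig fixed to the table, foot 116 (x) x 112 (y) mm, origin under its middle, z up. Its bed slopes 30 degrees, rising along the jig's +x (low edge at -x), and carries a small box under an aluminium bridge (112 mm across y, 56 mm along the slope). On the bridge a flange and a sleeve guide the striking pin, whose axis is square to the bed: (-0.5, 0, 0.866) in the jig's frame.
- cap_seat (a point): Centre of the flange top on which the cap's rim sits, on the pin's axis, in the jig's frame at (-21.9, 0, 123.9) mm; z outward along the pin's axis, x up the slope. Flange 53 mm diameter, 4 mm above the bridge. The sleeve (34 mm diameter) rises 26 mm from here; the pin top is 46 mm from here when up, so a cap must be drawn that far to clear it.
- pin_top (a point): Centre of the flat top of the pin's steel head (27 mm diameter), z outward along the pin's axis (30 degrees from vertical). Moves with the pin. Hidden in the cap at first.
- pin (a joint): Travel of the sprung striking pin along its axis into the sleeve: 0 m up (at rest), 0.012 m fully down with its die on the box. The spring pushes it back up with about 3 N at the top and 8 N fully down.
- cap: Loose dark turned wooden guard cap, 95 mm high, 90 g: skirt 47 mm outside, 37 mm inside diameter, open below, 55 mm deep inside; round knob on top (30 mm diameter at 79 to 90 mm, neck 21 mm at 69 mm above the rim). Origin at the centre of the open rim, z to the knob. At first it sits over sleeve and pin on their axis, leaning 30 degrees and some 4 more by its play.
- stand: Cap stand, pale wooden block fixed to the table, 132 (x) x 70 (y) x 26 mm, origin under its middle. Large well 52 mm diameter at x = -28 mm and a small well at x = +44 mm in which a brass punch (26 mm diameter) stands fixed, its top 79 mm above the table. The wells are 14 mm deep. Stand and mallet rest may have changed places.
- well (a point): Centre of the floor of the large well, 12 mm above the table; z up.
- rest: Mallet rest, wooden board fixed to the table, 184 (x) x 64 (y) x 12 mm, origin under its middle. Cork pad (58 mm diameter, top 14 mm above the table) at x = -60 mm; at x = +66 mm a post 16 mm thick with a notch, open above, 28 mm wide across y, its floor 40 mm and cheek tops 63 mm above the table.
- rest_pad (a point): Centre of the top of the cork pad; axes as the rest.
- mallet: Loose wooden mallet, 240 g. Head: barrel 76 mm long, 50 mm diameter (flat faces 42 mm), axis along the mallet's z. Handle 20 mm wide (y) x 24 mm high (z), rounded edges, along +x to x = 155 mm, centre line at z = 38 mm. Origin at the centre of the lower face, which strikes; centre of mass near x = 24 mm. At first it stands on the pad (within 4 mm along the rest), handle level in the notch.
- mallet_grip (a point): Point on the handle's centre line, 60 mm along +x from the head's axis and 38 mm above the lower face; axes as the mallet.
- flask: Yellow drinking flask with black cap, 72 mm diameter, 250 mm tall, loose, beside the jig; origin under its middle. Flask and glass may have changed places.
- glass: Drinking glass, 81 mm diameter, 93 mm tall, loose, on the jig's other side; origin under its middle.

How it is judged:
On the way, in this order (a step that is already met when the one before it is completed fails the run):
1. the cap stands upright on the floor of the large well and is let go (horizontal distance between cap and well below 0.008 m and z of cap in the frame of well between -0.004 and 0.005 m and angle between cap's own z axis and vertical below 0.09 rad and contact force between the fingers and cap below 0.2 N), for 0.2 s.
2. the pin is knocked fully down (over 10.5 mm of 12) by the mallet (value of joint pin above 0.0105 m and contact force between mallet and jig above 2 N).
At the end, for the whole second after the job is handed in: Cap upright (5 degrees) on the floor of the large well, within 8 mm of its centre; pin sprung back up (2 mm); mallet upright (5 degrees) with its face within 18 mm of the cork pad's middle and its handle in the notch (within 7 degrees of the rest's length); all at rest (horizontal distance between cap and well below 0.008 m and z of cap in the frame of well between -0.004 and 0.005 m and angle between each of cap, mallet's own z axis and vertical below 0.09 rad and value of joint pin below 0.002 m and distance between mallet and rest_pad below 0.018 m and angle between the x axis of mallet and the x axis of rest, either way round below 0.13 rad and x of mallet_grip in the frame of rest above -0.03 m and linear speed of each of mallet, cap below 0.02 m/s); the robot touches nothing.
It fails at once if the pin is pressed by the fingers or the arm itself (value of joint pin above 0.002 m and contact force between any of the fingers, the arm and jig above 0.5 N).
It fails at once if flask or glass is tipped (17 degrees) or shoved aside (3 cm) ((angle between flask's own z axis and vertical above 0.3 rad or distance of flask from where it was at the start of the episode above 0.03 m) or (angle between glass's own z axis and vertical above 0.3 rad or distance of glass from where it was at the start of the episode above 0.03 m)).
It also fails if it takes over 67 s, if anything falls off the work surface, if the arm or the gripper's body presses on something with over 40 N, if the wrist force passes 120 N, or if a joint passes its speed limit or range.

## Robot

A 6-joint arm with a two-finger parallel gripper is mounted at the origin on the work surface; the furniture and walls round the work are solid. World frame = base frame: x ahead of the robot, y to its left, z up, the work surface at z = 0. Lengths are in m, angles in rad, forces in N, time in s.
With the tool pointing down it reaches from about 0.35 to 0.775 m from the base axis. Payload 5.5 kg.
Tool frame: the origin (TCP) lies where the fingers leave the gripper's body, on its centre line; the fingertips stand env.tip_reach ahead of it and the grasp point (between the pads) lies 54 mm ahead of it (env.tip_reach is the distance from the TCP to the fingertips, in m); z points along the fingers, y is the line along which they close (so a half turn about z gives the same grasp; the last joint's range is limited). The gripper opens to 85 mm and grips with 20 to 120 N. Pads are 22 mm wide; open, the fingers measure 114 mm over their backs; the gripper's body (76 mm by 85 mm) begins 54 mm behind the grasp point. The pads swing forward as they close: fully open they stand 13 mm farther back than shut.
Start: joints at [1.19, 0.313, 0.046, 1.304, 0, 1.431], TCP at [0.137, 0.558, 0.304] pointing down, gripper open.
Joint ranges: [-2.76, 2.76], [-0.86, 1.69], [-1.03, 1.26], [-2.2, 2.34], [-1.47, 1.5], [-3.14, 3.14]. Speed limits (rad/s): [2.57, 2.57, 3.14, 3.14, 3.14, 3.14].

## Interface

Orientations are given as a unit quaternion [w, x, y, z].
In Python, from workcell import status, optics, hand_in, env gives the robot as it stands.
- The arm moves only by the shell command python3 -m handwheel 'ROWS' [FORCE]. ROWS is a JSON object whose one key "deltas" holds a list of rows, each a list of 5 numbers: the opening, from -1 (shut) to 1 (fully open), then the shift along the tool's x, y, z in units of 40 mm (1.0 is 40 mm), then the turn about the tool's z in units of 10 degrees (1.0 is 10 degrees). In form: {"deltas": [[jaw, x, y, z, roll], ...]}. A call has 1 to 20 rows; each row shifts and turns the commanded pose from where the row before left it, along the tool's axes as they then stand; what a row does not reach is not made up. A row lasts 1/8 s, in which the tool goes at most 62.5 mm and 10.7 degrees, less where a joint would pass 70% of its speed; a pose out of reach is approached as far as the arm can. A call is refused whole if a number of a shift passes 1 or a number of a turn 1, either way. A call with a gripper value outside its range is refused whole. The fingers move at their own pace and stop on an object; FORCE is the grip in N (left out, the last holds). Time passes only in rows, so rows that do not move let the fingers close. It gives the time, the measured TCP pose, the force, the opening and the grip force at its end, in the units of the state.
- status.get_state(): the state, without advancing time (a new reading comes with each control period).
- optics.read_camera(name): name is "side" or "top" or "wrist"; returns a dict with "frame" (420x560x3 uint8, red, green, blue), "depth" (420x560 float32, m along the optical axis (not along the pixel's ray), 0 where there is no reading), "vfov" (degrees; the focal length in pixels is half the picture's height over the tangent of half this angle, whatever the lens; pixels are square), "cx", "cy" (the principal point, pixels), "origin" and "attitude" of the camera in the world. Camera axes: x right, y down, z forward; pixel columns grow to the right and rows downward; lengths in m; the calibration is good to about 2 mm. A picture is of the moment at which its call begins.
- hand_in(): hands the job in; it is judged then, once.
The state is a dict: "clock": time; "joint_pos": joint angles; "qvel": joint speeds; "tau": joint torques, N m; "tcp_pos": TCP position; "orientation": TCP orientation; "wrist_force": force on the tool from outside, world axes, zero at the start; "ft_torque": the same for the moment, N m; "finger_gap": finger opening in m; "grip_force": force on a finger pad.
Only numpy, scipy, OpenCV 4.12 (cv2) and the standard library are available. Lean on these libraries where they do the work, as an engineer would, in place of code of your own. Each camera call takes 0.05 s, during which the arm holds its last target. There are 200 camera calls.

## Working session

There is one attempt and no reset: what is moved stays moved. The work goes in short steps, Python scripts to look and compute and a shell command to move; the robot and the scene stay as the last step left them, time stands still between calls to the robot, and variables do not carry over. Pictures are saved under pics/ and viewed, at most 10 in all, crops included, and the job is handed in when it is done.

```bash
mkdir -p pics; cat > h.py <<'E'
import numpy as np, cv2
from workcell import status, optics, hand_in, env
from scipy.spatial.transform import Rotation as R
def q(a): return R.from_quat([a[1],a[2],a[3],a[0]])
def cam(n):
    c=optics.read_camera(n); c['f']=210/np.tan(np.radians(c['vfov']/2))
    a=np.asarray(c['attitude'],float); c['R']=a if a.shape==(3,3) else q(a).as_matrix(); return c
def cloud(c):
    v,u=np.mgrid[:420,:560]; d=c['depth']
    P=np.stack([(u-c['cx'])/c['f']*d,(v-c['cy'])/c['f']*d,d],-1)
    return P@c['R'].T+np.asarray(c['origin'])
def save(n,im): cv2.imwrite('pics/'+n,cv2.cvtColor(im,cv2.COLOR_RGB2BGR))
E
python3 - <<'E'
from h import *
print(env.tip_reach,status.get_state())
for n in('top','side'):
    c=cam(n); np.savez(n+'.npz',P=cloud(c),im=c['frame']); save(n+'0.png',c['frame']); print(n,c['origin'],c['attitude'],c['vfov'],c['cx'],c['cy'])
E
```

```text
0.0726 {'clock': 0.0, 'joint_pos': array([1.19040356e+00, 3.13999250e-01, 4.49797739e-02, 1.30363611e+00,
       1.59668446e-05, 1.43120527e+00]), 'qvel': array([-0.00054395,  0.00172504,  0.00116556, -0.00027481,  0.00130012,
        0.00102038]), 'tau': array([ 9.27108067e-05, -4.80627000e+01,  2.98533708e+01,  1.90945499e-02,
       -1.42714712e-04, -6.25769857e-06]), 'tcp_pos': array([0.13698047, 0.55804163, 0.30300976]), 'orientation': array([-2.46697712e-04,  1.20110125e-01,  9.92760139e-01, -8.96335013e-04]), 'wrist_force': array([-0.48625786, -0.54900263, -1.31743251]), 'ft_torque': array([ 0.05030669, -0.00639704, -0.02016143]), 'grip_force': 0.0, 'finger_gap': 0.08546634257654016}
top [0.32983238 0.17770281 1.10795653] [-0.03594795  0.7130421  -0.69845476  0.04939278] 50.24945415039753 278.3828456725437 206.25749127696085
side [ 0.74505104 -0.90595903  0.69304938] [-0.51849083  0.84682198  0.09975939 -0.06409251] 48.43150551049304 278.709808351721 213.6290443629698
```

View pics/top0.png

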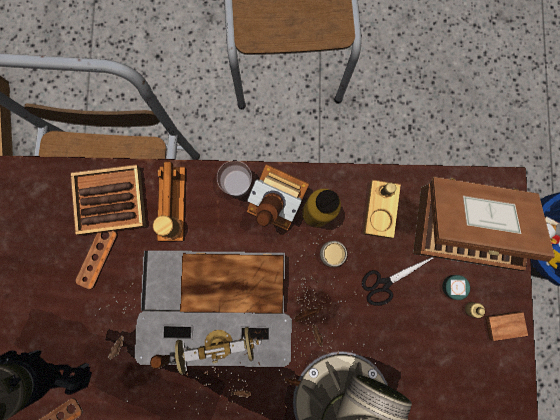

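View pics/side0.png

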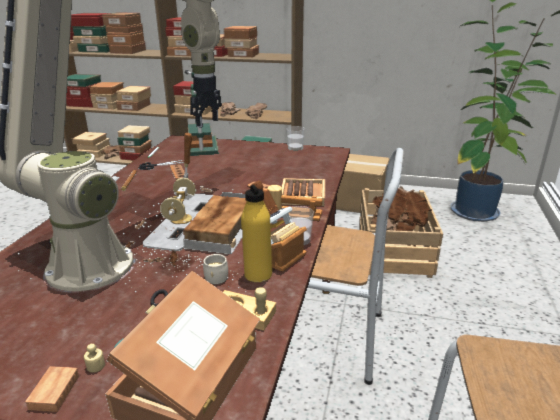

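```bash
python3 - <<'E'
from h import *
im=np.load('top.npz')['im'][150:250,150:410]
save('top1.png',cv2.resize(im,(780,300),interpolation=cv2.INTER_CUBIC))
E
```

```text
(no output)
```

View pics/top1.png

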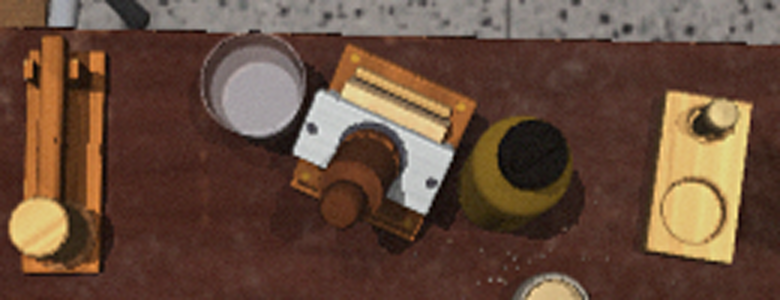

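```bash
python3 - <<'E'
from h import *
D=np.load('top.npz');P=D['P'];im=D['im'].astype(int)
def reg(u0,u1,v0,v1,z0,z1,ex=None):
    m=np.zeros(P.shape[:2],bool);m[v0:v1,u0:u1]=True
    m&=(P[...,2]>z0)&(P[...,2]<z1)
    if ex is not None:m&=ex
    return P[m]
tab=P[255:262,300:320,2];print('table',np.median(P[230:245,200:230,2]))
def rect(n,p):
    r=cv2.minAreaRect((p[:,:2]*1000).astype(np.float32));print(n,len(p),'z',np.median(p[:,2]).round(4),np.round(np.concatenate([r[0],r[1],[r[2]]]),1))
rect('stand',reg(360,405,175,240,.02,.032))
w=reg(360,405,175,240,.006,.018);rect('wellfloor',w)
rect('punch',reg(360,405,175,240,.074,.085))
rect('rest board',reg(155,190,160,245,.006,.018))
rect('head',reg(148,190,205,245,.083,.097));print(reg(148,190,205,245,.083,.097).mean(0))
h=reg(155,182,160,212,.057,.07);rect('handle',h);
d=np.linalg.svd(h-h.mean(0))[2][0];print(h.mean(0),d,np.degrees(np.arctan2(d[1],d[0])))
rect('posts',reg(155,190,160,185,.055,.07))
rect('flaskcap',reg(300,345,180,230,.2,.26)); rect('glass',reg(213,255,155,200,.05,.1))
# bridge
sat=im.max(2)-im.min(2)
b=reg(245,305,175,225,.06,.16,(sat<40)&(im.mean(2)>120))
for _ in range(5):
    c=b.mean(0);n=np.linalg.svd(b-c)[2][2];n*=np.sign(n[2]);b=b[np.abs((b-c)@n)<.004]
print('bridge',len(b),c,n,np.degrees(np.arccos(n[2])),np.degrees(np.arctan2(-n[1],-n[0])))
hx=np.array([-n[0],-n[1],0]);hx/=np.linalg.norm(hx);y=np.cross([0,0,1],hx);s=np.cross(y,n)
B=np.stack([(b-c)@s,(b-c)@y],1)*1000
r=cv2.minAreaRect(B.astype(np.float32));print(r)
print(np.percentile(B,[1,99],0), 'top y edges',c+s*0)
# knob
k=reg(250,280,195,232,.185,.26,(im[...,0]>im[...,2]+15)); 
from scipy.optimize import least_squares
print('knob region',len(k),k.min(0),k.max(0),k.mean(0))
s_=least_squares(lambda x:np.linalg.norm(k-x,axis=1)-.015,k.mean(0)-[0,0,.01],loss='soft_l1',f_scale=.002);print(s_.x,np.abs(s_.fun).mean())
E
```

```text
table 0.000411962376715036
stand 1056 z 0.0264 [461.8 -96.9  72.  133.5  81.9]
wellfloor 427 z 0.0128 [467.3 -96.1  78.2 148.4  76.7]
punch 91 z 0.0785 [ 504.3 -101.6   23.3   23.4   84. ]
rest board 962 z 0.012 [465.2 422.5 181.6  64.9   1.2]
head 340 z 0.0897 [405.3 421.   45.3  46.   88.7]
[0.4043494  0.42046267 0.08952681]
handle 469 z 0.063 [499.4 418.8 118.3  43.4   9. ]
[0.50116974 0.42268582 0.0628059 ] [-0.99979581 -0.0198105   0.00398646] -178.86485884493413
posts 251 z 0.0628 [529.8 424.1  51.6  43.7  37.5]
flaskcap 482 z 0.236 [448.2  65.6  44.5  46.3   1.3]
glass 996 z 0.0576 [518.7 262.9  80.5  78.3   2.3]
bridge 551 [0.46481766 0.16473333 0.12395034] [-0.44858585  0.20715753  0.86940008] 29.611000557361553 -24.787554376424005
((-5.910013198852539, 4.570396423339844), (55.73521423339844, 110.84642028808594), 0.8730120062828064)
[[-32.11245522 -50.3204706 ]
 [ 21.78779279  59.4507243 ]] top y edges [0.46481766 0.16473333 0.12395034]
knob region 266 [0.40116196 0.16596741 0.18500578] [0.45043356 0.20661256 0.21242377] [0.42224113 0.18769727 0.19898726]
[0.42007329 0.18887689 0.19414298] 0.003995335357303047
```

```bash
python3 - <<'E'
from h import *
from scipy.optimize import least_squares
D=np.load('top.npz');P=D['P'];im=D['im'].astype(int)
pr=np.array([.418,.191,.195])
k=P[190:235,245:285].reshape(-1,3);k=k[(np.linalg.norm(k-pr,axis=1)<.022)&(k[:,2]>.195)]
s=least_squares(lambda x:np.linalg.norm(k-x,axis=1)-.015,pr,loss='soft_l1',f_scale=.001);print(len(k),s.x,np.abs(s.fun).mean(),k.min(0),k.max(0))
s=status.get_state();T=np.array([.416,.192,.25])
Rt=q(s['orientation']).as_matrix();print(Rt)
print('roll then delta in tool axes mm', ( (Rt@R.from_euler('z',11,degrees=True).as_matrix()).T@(T-s['tcp_pos'])*1000).round(1),(Rt.T@(T-s['tcp_pos'])*1000).round(1))
# well circle via rim: dark ring edges
g=cv2.cvtColor(D['im'],cv2.COLOR_RGB2GRAY)[195:245,355:410];g=cv2.resize(g,None,fx=6,fy=6,interpolation=cv2.INTER_CUBIC)
c=cv2.HoughCircles(g,cv2.HOUGH_GRADIENT,1,200,param1=80,param2=20,minRadius=55,maxRadius=75);print(c)
if c is not None:
    u,v=c[0,0,0]/6+355,c[0,0,1]/6+195;print(u,v,P[int(v),int(u)])
    st=P[175:240,360:405].reshape(-1,3);st=st[np.abs(st[:,2]-.026)<.003]
    print(u,v)
E
```

```text
185 [0.41672988 0.1904844  0.19442869] 0.0011804384731175196 [0.40116196 0.17603963 0.19514896] [0.43240443 0.20661256 0.21242377]
[[-9.71139729e-01  2.38510533e-01 -5.94328588e-04]
 [ 2.38511182e-01  9.71138526e-01 -1.54265141e-03]
 [ 2.09236780e-04 -1.63988408e-03 -9.99998633e-01]]
roll then delta in tool axes mm [-406.8 -215.2   53.5] [-358.3 -288.9   53.5]
[[[153.5 149.5  65.5]]]
380.58334 219.91667 [ 0.43676051 -0.09307223  0.01312925]
380.58334 219.91667
```

```bash
python3 -m handwheel '{"deltas":[[1,-0.3,-0.25,0,0],[1,-0.7,-0.55,0,0],[1,-0.9,-0.7,0,0],[1,-0.9,-0.7,0,0],[1,-0.9,-0.7,0,0],[1,-0.9,-0.75,0,0],[1,-0.9,-0.75,0,0],[1,-0.9,-0.75,0,0],[1,-0.9,-0.75,0,0],[1,-0.8,-0.7,0,0.5],[1,-0.5,-0.3,0,0.6],[1,0,0,0,0],[1,0,0,0,0]]}' 40; python3 - <<'E'
from h import *
s=status.get_state();T=np.array([.4155,.191,.25]);Rt=q(s['orientation']).as_matrix()
print(np.degrees(np.arctan2(Rt[1,0],Rt[0,0])),(Rt.T@(T-s['tcp_pos'])*1000).round(1))
c=cam('wrist');np.savez('w.npz',P=cloud(c),im=c['frame']);save('w0.png',c['frame'])
E
```

```text
clock: 1.72
tcp_pos: [0.4033, 0.2068, 0.3038]
orientation: [-0.0, 0.214, 0.977, -0.0]
wrist_force: [0.9, 0.1, -0.8]
finger_gap: 0.0855
grip_force: 0.0
155.25687286589158 [-17.7  -9.2  53.8]
```

View pics/w0.png

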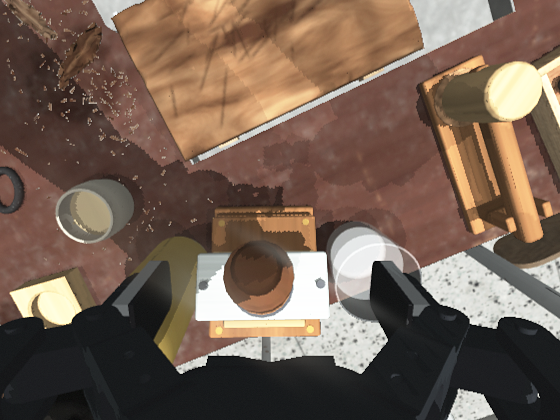

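```bash
python3 - <<'E'
from h import *
from scipy.optimize import least_squares
P=np.load('w.npz')['P'];pr=np.array([.4167,.1905,.1944])
k=P.reshape(-1,3);k=k[(np.linalg.norm(k-pr,axis=1)<.02)&(k[:,2]>.192)]
s=least_squares(lambda x:np.linalg.norm(k-x,axis=1)-.015,pr,loss='soft_l1',f_scale=.001);print(len(k),s.x,np.abs(s.fun).mean())
E
python3 -m handwheel '{"deltas":[[1,-0.22,-0.11,0,0],[1,-0.22,-0.12,0,0],[1,0,0,0.35,0],[1,0,0,0.35,0],[1,0,0,0.35,0],[1,0,0,0.3,0],[1,0,0,0,0],[1,0,0,0,0]]}'
```

```text
2201 [0.41762898 0.1909687  0.193932  ] 0.0012310032371866332
clock: 2.78
tcp_pos: [0.4162, 0.1914, 0.2501]
orientation: [0.0, 0.215, 0.977, 0.0]
wrist_force: [0.7, -0.9, -0.3]
finger_gap: 0.0858
grip_force: 0.0
```

Knob confirmed by the wrist camera. Close, then draw along the pin axis.

```bash
python3 -m handwheel '{"deltas":[[-1,0,0,0,0],[-1,0,0,0,0],[-1,0,0,0,0],[-1,0,0,0,0],[-1,0,0,0,0],[-1,0,0,0,0],[-1,0.06,0,-0.11,0],[-1,0.1,0,-0.17,0]]}' 40; python3 -m handwheel '{"deltas":[[-1,0.1,0,-0.173,0],[-1,0.1,0,-0.173,0],[-1,0.1,0,-0.173,0],[-1,0.1,0,-0.173,0],[-1,0.1,0,-0.173,0],[-1,0.1,0,-0.173,0],[-1,0,0,-0.3,0],[-1,0,0,-0.5,0],[-1,0,0,-0.4,0],[-1,0,0,0,0],[-1,0,0,0,0]]}'; python3 - <<'E'
from h import *
c=cam('side');save('s1.png',cv2.resize(c['frame'][150:290,190:330],(700,700))[:600])
E
```

```text
clock: 3.78
tcp_pos: [0.4099, 0.1938, 0.261]
orientation: [-0.0, 0.215, 0.977, -0.0]
wrist_force: [-0.1, 0.2, -1.2]
finger_gap: 0.0283
grip_force: 39.5
clock: 5.15
tcp_pos: [0.3884, 0.2039, 0.3503]
orientation: [-0.0, 0.215, 0.977, -0.0]
wrist_force: [-0.6, -0.6, -2.1]
finger_gap: 0.0276
grip_force: 39.5
```

View pics/s1.png

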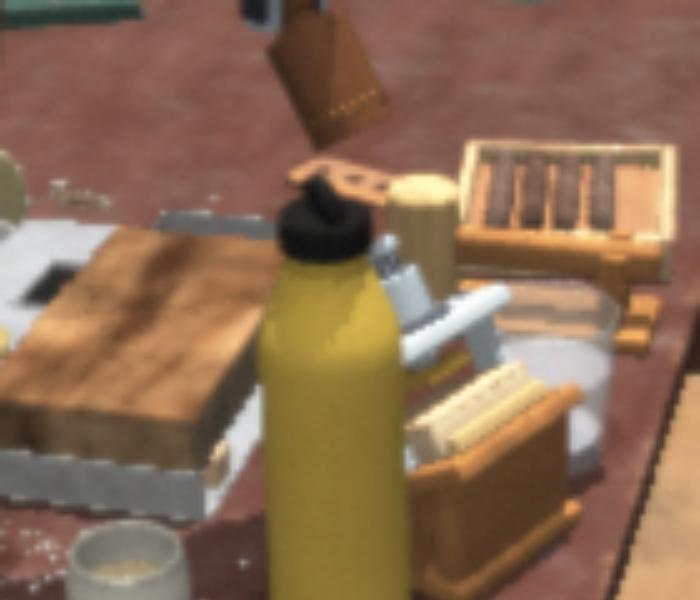

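```bash
python3 -m handwheel '{"deltas":[[-1,0,0,-0.6,0],[-1,0,0,-0.8,0],[-1,0,0,-0.6,0],[-1,-0.2,-0.4,0,0],[-1,-0.35,-0.7,0,0],[-1,-0.35,-0.75,0,0],[-1,-0.35,-0.75,0,0],[-1,-0.35,-0.75,0,0],[-1,-0.35,-0.75,0,0],[-1,-0.35,-0.75,0,0],[-1,-0.35,-0.7,0,0],[-1,-0.3,-0.6,0,-0.6],[-1,-0.1,-0.3,0,-0.6],[-1,0,0,0,-0.47],[-1,0,0,0,0],[-1,0,0,0,0]]}' 20; python3 - <<'E'
from h import *
c=cam('wrist');np.savez('w.npz',P=cloud(c),im=c['frame']);s=cam('side');np.savez('s.npz',P=cloud(s),im=s['frame'])
save('b2.png',np.vstack([cv2.resize(c['frame'],(400,300)),cv2.resize(s['frame'][100:310,110:390],(400,300))]))
E
```

```text
clock: 7.2
tcp_pos: [0.3922, -0.0813, 0.4302]
orientation: [-0.0, 0.071, 0.997, 0.0]
wrist_force: [0.8, -0.7, -1.2]
finger_gap: 0.0282
grip_force: 39.5
```

View pics/b2.png

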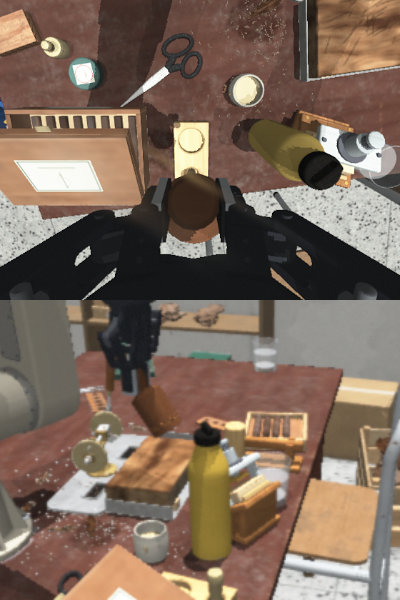

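```bash
python3 - <<'E'
from h import *
from scipy.optimize import least_squares
t=status.get_state()['tcp_pos'];Rt=q(status.get_state()['orientation']).as_matrix()
print('L angle',np.degrees(np.arctan2(Rt[1,0],Rt[0,0])))
k0=t-[0,0,.054]
S=np.load('s.npz');p=S['P'].reshape(-1,3);col=S['im'].reshape(-1,3).astype(int)
m=(np.linalg.norm(p-k0,axis=1)<.105)&(p[:,2]<k0[2]-.03)&(col[:,0]>col[:,2]+15);p=p[m];l=(p-k0)@Rt
print(len(p),np.percentile(l,[2,50,98],0))
def f(x):
    a=np.array([x[0],x[1],-1.]);a/=np.linalg.norm(a)   # downwards axis in world
    d=p-(k0+np.array([x[2],x[3],0]));return np.linalg.norm(np.cross(d,a),axis=1)-.0235
b=Rt@[-.5,0,.866];s=least_squares(f,[.5,-.07,0,0],loss='soft_l1',f_scale=.002)
a=np.array([s.x[0],s.x[1],-1]);a/=np.linalg.norm(a);print(s.x,np.abs(s.fun).mean(),'tilt',np.degrees(np.arccos(-a[2])),'axis in tool',a@Rt, 'extent',((p-k0)@a).max())
c=cam('wrist');P=cloud(c)
g=cv2.cvtColor(c['frame'],cv2.COLOR_RGB2GRAY)[165:230,240:300];g=cv2.resize(g,None,fx=6,fy=6,interpolation=cv2.INTER_CUBIC)
h=cv2.HoughCircles(g,cv2.HOUGH_GRADIENT,1,300,param1=80,param2=20,minRadius=60,maxRadius=140);print(h)
u,v=h[0,0,0]/6+240-.4,h[0,0,1]/6+165-.4
d=c['R']@[(u-c['cx'])/c['f'],(v-c['cy'])/c['f'],1];o=np.array(c['origin'])
print('well rim',u,v,o+d*(.026-o[2])/d[2], 'radius', h[0,0,2]/6/c['f']*(-(.026-o[2])/d[2])*1)
st=P[(np.abs(P[...,2]-.026)<.003)&(abs(P[...,0]-.46)<.09)&(abs(P[...,1]+.097)<.06)];print(len(st),st.min(0),st.max(0), cv2.minAreaRect((st[:,:2]*1000).astype(np.float32)))
E
```

```text
L angle 171.8832078502664
494 [[-0.06151159 -0.02420221  0.03092361]
 [-0.04262511 -0.01907803  0.04826768]
 [-0.00870021  0.00746296  0.07192198]]
[ 6.39598301e-01 -7.86663249e-02 -1.87515895e-03  3.48718407e-04] 0.0010240209716623045 tilt 32.79845499595879 axis in tool [-0.54177255  0.01030405  0.84046198] extent 0.08491199683630561
[[[165.5 184.5 107.7]]]
well rim 267.18335 195.35 [ 0.43129506 -0.09202192  0.026     ] radius -0.026171108066419303
2388 [ 0.39266908 -0.13769019  0.02302795] [ 0.51374164 -0.0533262   0.0289827 ] ((456.03607177734375, -95.32890319824219), (70.04644012451172, 119.39929962158203), 82.59648895263672)
```

```bash
python3 -m handwheel '{"deltas":[[-1,-0.3,-0.06,0.3,0],[-1,-0.27,-0.06,0.6,0],[-1,0,0,0.8,0],[-1,0,0,0.8,0],[-1,0,0,0.8,0],[-1,0,0,0.8,0],[-1,0,0,0.8,0],[-1,0,0,0.8,0],[-1,0,0,0.5,0],[-1,0,0,0.28,0],[-1,0,0,0,0],[-1,-0.15,0,0,0],[-1,-0.15,0,0,0],[-1,-0.1,0,0,0],[-1,-0.1,0,0,0],[-1,-0.1,0,0,0],[-1,-0.1,0,0,0],[-1,-0.1,0,0,0]]}' 40; python3 - <<'E'
from h import *
c=cam('side');save('s3.png',cv2.resize(c['frame'][200:360,180:340],(600,600),interpolation=cv2.INTER_CUBIC))
E
```

```text
clock: 9.6
tcp_pos: [0.4439, -0.0932, 0.1709]
orientation: [-0.002, 0.071, 0.998, 0.001]
wrist_force: [-5.7, 1.0, 2.6]
finger_gap: 0.0282
grip_force: 39.7
```

View pics/s3.png

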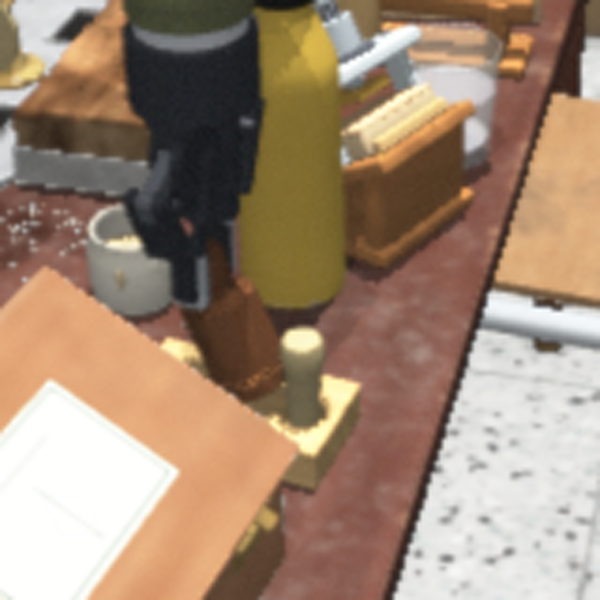

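```bash
cat > tilt.py <<'E'
from h import *
from scipy.optimize import least_squares
s=status.get_state();t=s['tcp_pos'];Rt=q(s['orientation']).as_matrix();k0=t-[0,0,.056]
for n in('side','wrist'):
    c=cam(n);p=cloud(c).reshape(-1,3);col=c['frame'].reshape(-1,3).astype(int)
    m=(np.linalg.norm(p[:,:2]-k0[:2],axis=1)<.06)&(p[:,2]<k0[2]-.03)&(p[:,2]>max(.03,k0[2]-.083))&(col[:,0]>col[:,2]+15)&(col[:,0]<150);p=p[m]
    if len(p)<60: print(n,len(p));continue
    def f(x):
        a=np.array([x[0],x[1],-1.]);a/=np.linalg.norm(a)
        return np.linalg.norm(np.cross(p-(k0+np.array([x[2],x[3],0])),a),axis=1)-.0235
    b=[least_squares(f,[i,0,0,0],loss='soft_l1',f_scale=.001) for i in(.3,0)];r=min(b,key=lambda r:r.cost)
    a=np.array([r.x[0],r.x[1],-1]);a/=np.linalg.norm(a)
    print(n,len(p),'err',np.abs(r.fun).mean(),'off',r.x[2:]*1000,'tilt deg (toward tool x, y)',np.degrees(np.arctan(-(a@Rt)[:2])))
E
python3 -m handwheel '{"deltas":[[-1,-0.1,0,0,0],[-1,-0.1,0,0,0],[-1,-0.1,0,0,0],[-1,-0.1,0,0,0],[-1,-0.1,0,0,0],[-1,-0.06,0,0,0],[-1,0,0,0,0]]}'; python3 tilt.py
```

```text
clock: 10.52
tcp_pos: [0.468, -0.0971, 0.1713]
orientation: [-0.0, 0.071, 0.998, 0.0]
wrist_force: [-3.8, 1.3, 0.7]
finger_gap: 0.028
grip_force: 39.7
side 486 err 0.003581295416200505 off [-156.61792905  -31.59491902] tilt deg (toward tool x, y) [ 41.92802918 -17.52228147]
wrist 999 err 0.00044380454785217797 off [-1.4263931 -0.2951581] tilt deg (toward tool x, y) [ 4.17079069 -0.21940991]
```

```bash
python3 -m handwheel '{"deltas":[[-1,-0.08,0,0,0],[-1,-0.07,0,0,0],[-1,0,0,0,0]]}'; python3 tilt.py
```

```text
clock: 11.0
tcp_pos: [0.4733, -0.0977, 0.1713]
orientation: [-0.001, 0.071, 0.998, 0.0]
wrist_force: [-6.5, 1.2, 3.2]
finger_gap: 0.028
grip_force: 39.9
side 484 err 0.003592761021465745 off [-227.72353645  -36.5928371 ] tilt deg (toward tool x, y) [ 42.90311853 -16.42044557]
wrist 1364 err 0.0001661456769094527 off [-2.07684652 -0.07819327] tilt deg (toward tool x, y) [-0.69806311 -0.0291711 ]
```

```bash
python3 - <<'E'
from h import *
c=cam('wrist');o=np.array(c['origin']);Rc=c['R']
def proj(X):
    y=(np.array(X)-o)@Rc;return c['f']*y[0]/y[2]+c['cx'],c['f']*y[1]/y[2]+c['cy'],y[2]
u,v,z=proj([.4325,-.092,.026]);print(u,v,z,o)
a=[proj(np.array([.4325+.026*np.cos(t),-.092+.026*np.sin(t),.026]))[:2] for t in np.linspace(0,6.28,60)]
im=c['frame'].copy()
cv2.polylines(im,[np.round(a).astype(int)],True,(255,0,0),1)
u0,v0=max(0,int(u)-130),max(0,int(v)-90)
save('w4.png',cv2.resize(im[v0:v0+200,u0:u0+260],(780,600)));print(u0,v0)
np.savez('w4.npz',P=cloud(c),im=c['frame'])
E
```

```text
271.057177386413 159.87958685686982 0.2142981875571526 [ 0.40822802 -0.08899879  0.24133963]
141 69
```

View pics/w4.png

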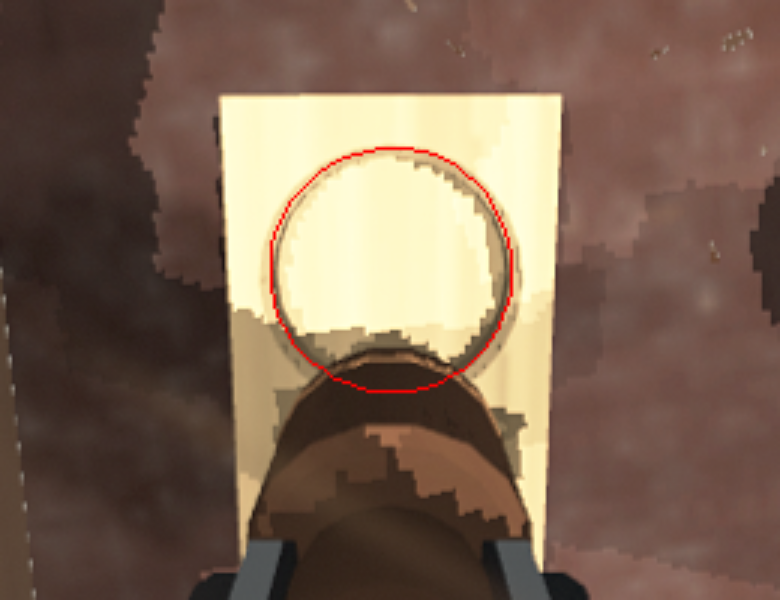

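```bash
python3 -m handwheel '{"deltas":[[-1,0.05,0,-0.05,0],[-1,0.15,0,-0.05,0],[-1,0.25,0,0,0],[-1,0.25,0.01,0,0],[-1,0.25,0,0,0],[-1,0,0,0,0],[-1,0,0,0,0]]}'; python3 tilt.py; python3 -m handwheel '{"deltas":[[-1,0,0,0.1,0],[-1,0,0,0.1,0],[-1,0,0,0.1,0],[-1,0,0,0.05,0],[-1,0,0,0,0]]}';python3 tilt.py
```

```text
clock: 12.02
tcp_pos: [0.4367, -0.0923, 0.1756]
orientation: [0.0, 0.071, 0.998, -0.0]
wrist_force: [0.2, -0.1, -2.1]
finger_gap: 0.028
grip_force: 39.8
side 304 err 0.0009445155291523765 off [-3.22073114  0.50090806] tilt deg (toward tool x, y) [2.14867951 0.06655345]
wrist 1537 err 0.0056334227876381395 off [-21940.83851822  -9050.66834711] tilt deg (toward tool x, y) [ 40.74742033 -26.91318187]
clock: 12.75
tcp_pos: [0.4363, -0.0921, 0.1611]
orientation: [-0.0, 0.071, 0.998, 0.0]
wrist_force: [0.2, 0.3, -1.5]
finger_gap: 0.0283
grip_force: 39.8
side 198 err 0.0010316071981712205 off [-3.42099198 -0.36068954] tilt deg (toward tool x, y) [ 2.06625329 -1.43194448]
wrist 1704 err 0.005146256404725803 off [-24609.63360819  -9587.23575237] tilt deg (toward tool x, y) [ 41.07212573 -26.12308155]
```

```bash
python3 -m handwheel '{"deltas":[[-1,0,0,0.06,0],[-1,0,0,0.06,0],[-1,0,0,0.05,0],[-1,0,0,0.04,0],[-1,0,0,0,0],[-1,0,0,0,0]]}' 20
```

```text
clock: 13.6
tcp_pos: [0.4364, -0.0922, 0.153]
orientation: [0.0, 0.071, 0.998, 0.0]
wrist_force: [0.2, 0.1, -2.0]
finger_gap: 0.028
grip_force: 39.8
```

```bash
python3 -m handwheel '{"deltas":[[-1,0,0,0.03,0],[-1,0,0,0.03,0],[-1,0,0,0,0],[-1,0,0,0,0]]}'; python3 -m handwheel '{"deltas":[[-0.25,0,0,0,0],[-0.1,0,0,0,0],[0.1,0,0,0,0],[0.4,0,0,0,0],[0.7,0,0,0,0],[0.7,0,0,0,0],[0.7,0,0,-0.3,0],[0.7,0,0,-0.6,0],[0.7,0,0,-0.8,0],[0.7,0,0,-0.8,0],[0.7,0,0,-0.8,0],[0.7,0,0,0,0]]}';python3 - <<'E'
from h import *
c=cam('wrist');P=cloud(c);p=P.reshape(-1,3)
from scipy.optimize import least_squares
k=p[(np.linalg.norm(p[:,:2]-[.4335,-.092],axis=1)<.03)&(p[:,2]>.085)];print(len(k),k.max(0),k.min(0))
s=least_squares(lambda x:np.linalg.norm(k-x,axis=1)-.015,[.4335,-.092,.097],loss='soft_l1',f_scale=.001);print(s.x,np.abs(s.fun).mean())
save('w5.png',c['frame'])
E
```

```text
clock: 14.1
tcp_pos: [0.4374, -0.0924, 0.1515]
orientation: [0.001, 0.071, 0.998, -0.0]
wrist_force: [0.6, 0.1, 5.6]
finger_gap: 0.0284
grip_force: 40.4
clock: 15.6
tcp_pos: [0.4378, -0.0927, 0.2859]
orientation: [0.003, 0.071, 0.998, -0.001]
wrist_force: [-0.1, -0.3, -0.7]
finger_gap: 0.0726
grip_force: 0.0
19604 [ 0.45181504 -0.06214287  0.3140438 ] [ 0.41421273 -0.12079786  0.08558235]
[ 0.41644369 -0.08973362  0.29864149] 0.015655088450271203
```

View pics/w5.png

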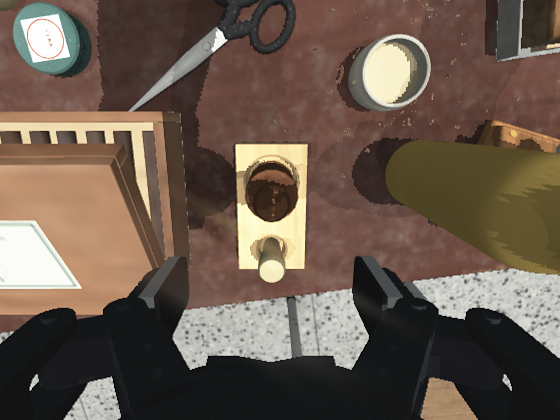

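```bash
python3 -m handwheel '{"deltas":[[1,0,0,-0.6,0],[1,0,0.2,-0.9,0],[1,0,0.6,-0.6,0],[1,0,0.9,0,0.3],[1,0,0.9,0,0.5],[1,0,0.9,0,0],[1,0,0.9,0,0],[1,0,0.9,0,0],[1,0,0.9,0,0],[1,0,0.9,0,0],[1,0,0.9,0,0],[1,0,0.9,0,0],[1,0,0.9,0,0],[1,0,0.9,0,0],[1,0,0.6,0,0],[1,0,0.3,0,0],[1,0,0,0,0],[1,0,0,0,0]]}' 60; python3 - <<'E'
from h import *
s=status.get_state();Rt=q(s['orientation']).as_matrix();print('tool x ang',np.degrees(np.arctan2(Rt[1,0],Rt[0,0])),s['tcp_pos'])
for n in('top','side','wrist'):
    c=cam(n);np.savez(n+'2.npz',P=cloud(c),im=c['frame'])
    p=cloud(c).reshape(-1,3)
    k=p[(np.linalg.norm(p[:,:2]-[.4335,-.092],axis=1)<.03)&(p[:,2]>.085)&(p[:,2]<.15)]
    if len(k)>20:
        t=k[k[:,2]>k[:,2].max()-.004];print(n,'cap top',k[:,2].max(),t.mean(0),len(t))
    g=p[(np.linalg.norm(p-[.4394,.1814,.1643],axis=1)<.018)&(p[:,2]>.155)];
    if len(g)>20: print(n,'pin top',len(g),g.mean(0),(g.min(0)+g.max(0))/2,np.linalg.svd(g-g.mean(0))[2][2])
    m=p[(np.linalg.norm(p[:,:2]-[.4045,.4205],axis=1)<.04)&(abs(p[:,2]-.09)<.004)]
    if len(m)>50: print(n,'head',len(m),m.mean(0),m.min(0),m.max(0))
    h=p[(abs(p[:,0]-.475)<.03)&(abs(p[:,1]-.422)<.025)&(abs(p[:,2]-.064)<.006)]
    if len(h)>20: v=np.linalg.svd(h-h.mean(0),full_matrices=False)[2][0];print(n,'handle',len(h),h.mean(0),np.percentile(h[:,1],[3,97]),np.degrees(np.arctan(v[1]/v[0])))
E
```

```text
clock: 17.9
tcp_pos: [0.5526, 0.3556, 0.3666]
orientation: [-0.0, 0.14, 0.99, -0.0]
wrist_force: [-0.2, 0.3, 0.3]
finger_gap: 0.0855
grip_force: 0.0
tool x ang 163.8665498619244 [0.55261108 0.35556092 0.36657511]
top cap top 0.11133764662907841 [ 0.43769351 -0.09182383  0.10878216] 43
top pin top 127 [0.43979589 0.18018301 0.1640422 ] [0.44119753 0.18069287 0.16384849] [-0.32595075  0.17189565  0.92962788]
side cap top 0.1089406607027722 [ 0.43663943 -0.09509311  0.10639824] 51
side pin top 30 [0.4463924  0.17452191 0.16282462] [0.44636234 0.17804893 0.16193769] [ 0.89116947 -0.33030566  0.31099058]
side head 74 [0.40571206 0.41705566 0.08943538] [0.38403704 0.39471581 0.08637182] [0.42799214 0.44146104 0.09320512]
side handle 70 [0.47484716 0.41826128 0.06198014] [0.40923734 0.43062595] 5.127827035070778
wrist pin top 1017 [0.44208225 0.18303929 0.16344878] [0.4414819  0.18115297 0.1630918 ] [-0.25289652  0.27671934  0.92707592]
wrist head 1835 [0.4092303  0.42101671 0.08980208] [0.3877533  0.39909585 0.08606538] [0.42937144 0.44531734 0.09284634]
wrist handle 1091 [0.47434488 0.42301326 0.06299285] [0.41419677 0.43250105] 1.2577143063035305
```

```bash
python3 -m handwheel '{"deltas":[[1,0,0,0,-0.8],[1,0,0,0,-0.93],[1,0.5,0.35,0.6,0],[1,0.7,0.5,0.8,0],[1,0.7,0.5,0.8,0],[1,0.6,0.37,0.8,0],[1,0,0,0.6,0],[1,0,0,0,0],[1,0,0,0,0]]}' ; python3 - <<'E'
from h import *
s=status.get_state();Rt=q(s['orientation']).as_matrix();print('tool x ang',np.degrees(np.arctan2(Rt[1,0],Rt[0,0])),s['tcp_pos'],s['joint_pos'])
c=cam('wrist');p=cloud(c).reshape(-1,3);col=c['frame'].reshape(-1,3).astype(int)
m=p[(np.linalg.norm(p[:,:2]-[.4065,.4205],axis=1)<.04)&(abs(p[:,2]-.09)<.004)]
if len(m)>50: print('head',len(m),m.mean(0),m.min(0),m.max(0))
for x in(.435,.45,.46,.48,.5):
    h=p[(abs(p[:,0]-x)<.004)&(abs(p[:,1]-.422)<.025)&(abs(p[:,2]-.064)<.004)]
    if len(h)>20: print(x,len(h),h.mean(0),np.percentile(h[:,1],[3,97]))
T=np.array([.4515,.4222,.107]);print((Rt.T@(T-s['tcp_pos'])*1000).round(1))
E
```

```text
clock: 19.18
tcp_pos: [0.4521, 0.4229, 0.224]
orientation: [0.001, -0.01, 1.0, 0.0]
wrist_force: [-0.0, 0.6, -0.5]
finger_gap: 0.0855
grip_force: 0.0
tool x ang -178.84519490934167 [0.45209148 0.42289578 0.22397108] [ 6.22468921e-01  4.28842341e-01  1.77369649e-02  1.15788910e+00
 -4.66647270e-05  6.02312985e-01]
head 4492 [0.40499482 0.42233175 0.08973736] [0.38292113 0.39913489 0.08612349] [0.42856919 0.44548767 0.09224835]
0.435 199 [0.43610954 0.42297239 0.06325574] [0.41408943 0.43131339]
0.45 267 [0.45003763 0.42325247 0.0632739 ] [0.41492594 0.43163662]
0.46 259 [0.45992867 0.42344527 0.06318118] [0.4150826  0.43189348]
0.48 241 [0.47995979 0.42385996 0.06325617] [0.41534121 0.432278  ]
0.5 221 [0.49997809 0.42431792 0.06313355] [0.41558053 0.43303869]
[  0.8  -0.8 117. ]
```

```bash
python3 -m handwheel '{"deltas":[[1,0,0,0.5,0],[1,0,0,0.7,0],[1,0,0,0.7,0],[1,0,0,0.6,0],[1,0,0,0.43,0],[1,0,0,0,0],[-1,0,0,0,0],[-1,0,0,0,0],[-1,0,0,0,0],[-1,0,0,0,0],[-1,0,0,0,0],[-1,0,0,0,0],[-1,0,0,0,0]]}' 110; python3 -m handwheel '{"deltas":[[-1,0,0,-0.1,0],[-1,0,0,-0.3,0],[-1,0,0,-0.8,0],[-1,0,0,-1,0],[-1,0,0,-1,0],[-1,0,0,-0.8,0],[-1,0,0,-0.3,0],[-1,0,0,0,0],[-1,0,0,0,0]]}'; python3 - <<'E'
from h import *
s=status.get_state();c=cam('wrist');p=cloud(c).reshape(-1,3);t=s['tcp_pos']
z=t[2]-.107+.09
m=p[(np.linalg.norm(p[:,:2]-(t[:2]-[.047,0.001]),axis=1)<.035)&(abs(p[:,2]-z)<.012)]
n=np.linalg.svd(m-m.mean(0),full_matrices=False)[2][2];print('head',len(m),m.mean(0)-t,m.min(0)-t,m.max(0)-t,n)
T=np.array([.4394,.1814,.1643]);print(s['ft_torque'])
E
```

```text
clock: 20.85
tcp_pos: [0.4516, 0.4235, 0.1063]
orientation: [0.001, -0.011, 1.0, 0.001]
wrist_force: [-0.6, 1.1, 5.8]
finger_gap: 0.018
grip_force: 108.1
clock: 21.98
tcp_pos: [0.4508, 0.4226, 0.2756]
orientation: [-0.001, -0.01, 1.0, -0.001]
wrist_force: [-0.6, -0.8, -2.5]
finger_gap: 0.0185
grip_force: 107.6
head 22154 [-0.04722089 -0.00147766 -0.0163395 ] [-0.06938097 -0.02450699 -0.02830204] [-0.01347401  0.02178906 -0.00500299] [-0.03639903 -0.00131727  0.99933647]
[-0.05294919 -0.03739607  0.06268633]
```

```bash
python3 -m handwheel '{"deltas":[[-1,0,-0.2,-0.3,0],[-1,-0.05,-0.4,0,0],[-1,-0.07,-0.6,0,0],[-1,-0.1,-0.7,0,0],[-1,-0.1,-0.7,0,0],[-1,-0.1,-0.7,0,0],[-1,-0.1,-0.7,0,0],[-1,-0.07,-0.7,0,0],[-1,-0.05,-0.6,0,0],[-1,-0.05,-0.5,0,0],[-1,0,-0.27,0.15,0],[-1,0,0,0.15,0],[-1,0,0,0,0],[-1,0,0,0,0]]}'; python3 - <<'E'
from h import *
s=status.get_state();Rt=q(s['orientation']).as_matrix();t=s['tcp_pos']
print((Rt.T@(np.array([.4832,.1806,.2761])-t)*1000).round(1), '-n in tool',Rt.T@[.454,-.2095,-.866])
c=cam('wrist');save('w6.png',c['frame'])
p=cloud(c).reshape(-1,3)
g=p[(np.linalg.norm(p-[.4405,.181,.164],axis=1)<.016)];print(len(g))
E
```

```text
clock: 23.78
tcp_pos: [0.4839, 0.1814, 0.2773]
orientation: [-0.0, -0.011, 1.0, 0.0]
wrist_force: [0.1, 1.2, -2.5]
finger_gap: 0.0184
grip_force: 107.7
[ 0.7 -0.8  1.2] -n in tool [-0.44944385 -0.21957126  0.8658816 ]
0
```

```bash
python3 -m handwheel '{"deltas":[[-1,-0.045,-0.022,0.087,0],[-1,-0.045,-0.022,0.087,0],[-1,-0.045,-0.022,0.087,0],[-1,-0.045,-0.022,0.087,0],[-1,0,0,0,0]]}'; python3 -m handwheel '{"deltas":[[-1,-0.045,-0.022,0.087,0],[-1,0,0,0,0]]}';python3 -m handwheel '{"deltas":[[-1,-0.045,-0.022,0.087,0],[-1,0,0,0,0]]}';python3 -m handwheel '{"deltas":[[-1,-0.045,-0.022,0.087,0],[-1,0,0,0,0]]}'
```

```text
clock: 24.45
tcp_pos: [0.4913, 0.1774, 0.263]
orientation: [-0.0, -0.01, 1.0, -0.0]
wrist_force: [-0.4, -0.2, -3.3]
finger_gap: 0.0182
grip_force: 107.7
clock: 24.7
tcp_pos: [0.4934, 0.1767, 0.2602]
orientation: [0.0, -0.01, 1.0, 0.0]
wrist_force: [-1.3, 0.1, -0.6]
finger_gap: 0.0185
grip_force: 108.1
clock: 24.95
tcp_pos: [0.4955, 0.1759, 0.2569]
orientation: [0.001, -0.01, 1.0, 0.0]
wrist_force: [0.5, 0.3, 1.7]
finger_gap: 0.0183
grip_force: 108.6
clock: 25.2
tcp_pos: [0.4973, 0.1751, 0.2534]
orientation: [0.001, -0.01, 1.0, 0.0]
wrist_force: [1.2, 1.8, 5.1]
finger_gap: 0.0182
grip_force: 108.8
```

```bash
for i in 1 ; do python3 -m handwheel '{"deltas":[[-1,-0.022,-0.011,0.043,0],[-1,0,0,0,0]]}';python3 -m handwheel '{"deltas":[[-1,-0.022,-0.011,0.043,0],[-1,0,0,0,0]]}';python3 -m handwheel '{"deltas":[[-1,-0.022,-0.011,0.043,0],[-1,0,0,0,0]]}';python3 -m handwheel '{"deltas":[[-1,-0.022,-0.011,0.043,0],[-1,0,0,0,0]]}'; done | grep -E 'tcp|force'
```

```text
tcp_pos: [0.4981, 0.1747, 0.2517]
wrist_force: [0.7, 1.5, 4.3]
grip_force: 108.9
tcp_pos: [0.4989, 0.1743, 0.2502]
wrist_force: [1.6, 1.2, 7.4]
grip_force: 109.3
tcp_pos: [0.4993, 0.1742, 0.2497]
wrist_force: [-3.1, 2.5, 13.3]
grip_force: 110.1
tcp_pos: [0.5007, 0.1739, 0.2477]
wrist_force: [-0.1, 2.3, 11.8]
grip_force: 110.3
```

```bash
(python3 -m handwheel '{"deltas":[[-1,0,0,0.05,0],[-1,0,0,0,0]]}';python3 -m handwheel '{"deltas":[[-1,0,0,0.05,0],[-1,0,0,0,0]]}') | grep -E 'tcp|force'; python3 - <<'E'
from h import *
t=status.get_state()['tcp_pos']
c=cam('wrist');p=cloud(c).reshape(-1,3)
m=p[(np.linalg.norm(p[:,:2]-(t[:2]-[.047,0.001]),axis=1)<.035)&(abs(p[:,2]-t[2]+.0165)<.012)]
h=m[(abs(m[:,2]-np.median(m[:,2]))<.008)&(m[:,0]<t[0]-.03)]
for _ in range(3):
    a=h.mean(0);n=np.linalg.svd(h-a,full_matrices=False)[2][2];n*=np.sign(n[2]);h=h[abs((h-a)@n)<.002]
print('head',len(h),a-t,'normal',n)
for nm in('top','side'):
    c=cam(nm);P=cloud(c);d=P.reshape(-1,3);g=d[(np.linalg.norm(d-[.446,.178,.155],axis=1)<.03)];print(nm,len(g))
    np.savez(nm+'3.npz',P=P,im=c['frame'])
E
```

```text
tcp_pos: [0.5013, 0.1739, 0.2464]
wrist_force: [-1.2, 2.3, 14.0]
grip_force: 111.2
tcp_pos: [0.5022, 0.1739, 0.2443]
wrist_force: [2.9, 0.7, 9.9]
grip_force: 112.0
head 18502 [-0.04594536 -0.00132377 -0.01022722] normal [ 0.0995641  -0.0037293   0.99502416]
top 0
side 50
```

```bash
python3 -m handwheel '{"deltas":[[-1,0.045,0.022,-0.087,0],[-1,0.09,0.044,-0.173,0],[-1,0.11,0.054,-0.21,0],[-1,0.11,0.054,-0.21,0],[-1,0,0,-0.5,0],[-1,0,0,-0.5,0],[-1,0,0,0,0]]}'; python3 - <<'E'
from h import *
s=status.get_state();Rt=q(s['orientation']).as_matrix();t=s['tcp_pos']
print((Rt.T@(np.array([.4516,.4232,.1063])-t)*1000).round(1),np.degrees(np.arctan2(Rt[1,0],Rt[0,0])))
E
```

```text
clock: 27.72
tcp_pos: [0.486, 0.1801, 0.3102]
orientation: [0.001, -0.011, 1.0, 0.0]
wrist_force: [0.6, -0.8, -3.8]
finger_gap: 0.0185
grip_force: 110.2
[ 29.5 243.7 204. ] -178.7837170651372
```

```bash
python3 -m handwheel '{"deltas":[[-1,0.05,0.4,0,0],[-1,0.09,0.7,0,0],[-1,0.1,0.8,0,0],[-1,0.1,0.8,0,0],[-1,0.1,0.8,0,0],[-1,0.1,0.8,0,0],[-1,0.1,0.8,0,0],[-1,0.05,0.6,0,0],[-1,0.04,0.4,0.4,0],[-1,0,0,0.8,0],[-1,0,0,0.9,0],[-1,0,0,0.9,0],[-1,0,0,0.6,0],[-1,0,0,0,0],[-1,0,0,0,0]]}'; python3 - <<'E'
from h import *
s=status.get_state();Rt=q(s['orientation']).as_matrix();t=s['tcp_pos']
print((Rt.T@(np.array([.4516,.4232,.1063])-t)*1000).round(1))
for nm in('wrist','top'):
    c=cam(nm);p=cloud(c).reshape(-1,3)
    h=p[(np.linalg.norm(p[:,:2]-(t[:2]-[.05,0.001]),axis=1)<.035)&(abs(p[:,2]-t[2]+.012)<.012)&(p[:,0]<t[0]-.03)]
    for _ in range(4):
        a=h.mean(0);n=np.linalg.svd(h-a,full_matrices=False)[2][2];n*=np.sign(n[2]);h=h[abs((h-a)@n)<.002]
    print(nm,'head',len(h),a-t,n)
    h=p[(p[:,0]>.5)&(p[:,0]<.57)&(abs(p[:,1]-.424)<.03)&(p[:,2]>.085)&(p[:,2]<.13)]
    if len(h)>20:
      for x in (.51,.53,.55):
        g=h[abs(h[:,0]-x)<.005]
        if len(g)>5: print(nm,x,len(g),np.percentile(g[:,1],[5,50,95]),np.median(g[:,2]))
E
```

```text
clock: 29.6
tcp_pos: [0.4515, 0.4234, 0.1655]
orientation: [-0.0, -0.01, 1.0, -0.0]
wrist_force: [-0.0, 1.0, -2.3]
finger_gap: 0.0183
grip_force: 110.1
[-0.1 -0.2 59.2]
wrist head 17808 [-0.04569662 -0.00139356 -0.01053176] [ 8.90358978e-02 -9.20382427e-04  9.96027992e-01]
top head 24 [-0.03793992 -0.02169608 -0.01308485] [ 0.29726824 -0.86881006  0.39598066]
top 0.51 45 [0.4138846  0.42076758 0.43068578] 0.11625147821692228
top 0.53 42 [0.41434838 0.42133943 0.43190462] 0.11309731131856032
top 0.55 42 [0.41461783 0.42065107 0.43079958] 0.11225044636861115
```

```bash
python3 -m handwheel '{"deltas":[[-1,0,0,0.4,0],[-1,0,0,0.4,0],[-1,0,0,0.2,0],[-1,0,0,0.08,0],[-1,0,0,0,0]]}' 40;python3 -m handwheel '{"deltas":[[-1,0,0,0.08,0],[-1,0,0,0.08,0],[-1,0,0,0.08,0],[-1,0,0,0,0]]}' 40; python3 -m handwheel '{"deltas":[[-1,0,0,0.08,0],[-1,0,0,0.07,0],[-1,0,0,0,0]]}' 40
```

```text
clock: 30.32
tcp_pos: [0.4516, 0.4233, 0.1219]
orientation: [-0.0, -0.011, 1.0, -0.0]
wrist_force: [-0.9, -0.3, -3.3]
finger_gap: 0.0184
grip_force: 110.1
clock: 30.82
tcp_pos: [0.4516, 0.4236, 0.114]
orientation: [0.001, -0.011, 1.0, 0.0]
wrist_force: [-4.7, -1.5, 6.4]
finger_gap: 0.0184
grip_force: 111.4
clock: 31.2
tcp_pos: [0.4513, 0.4239, 0.1087]
orientation: [0.001, -0.011, 1.0, 0.001]
wrist_force: [-7.5, 0.1, 9.8]
finger_gap: 0.0182
grip_force: 112.1
```

```bash
python3 -m handwheel '{"deltas":[[-1,0,0,0.06,0],[-1,0,0,0,0],[-1,0,0,0,0]]}';python3 -m handwheel '{"deltas":[[-0.4,0,0,0,0],[-0.2,0,0,0,0],[0.2,0,0,0,0],[0.6,0,0,0,0],[0.9,0,0,0,0],[0.9,0,0,0,0],[0.9,0,0,-0.3,0],[0.9,0,0,-0.6,0],[0.9,0,0,-0.8,0],[0.9,0,0,-0.8,0],[0.9,0,0,-0.8,0],[0.9,0,0,-0.8,0],[0.9,0,0,0,0],[0.9,0,0,0,0]]}'; python3 - <<'E'
from h import *
for nm in('wrist','top'):
    c=cam(nm);p=cloud(c).reshape(-1,3)
    h=p[(np.linalg.norm(p[:,:2]-[.405,.422],axis=1)<.035)&(abs(p[:,2]-.09)<.012)]
    for _ in range(4):
        a=h.mean(0);n=np.linalg.svd(h-a,full_matrices=False)[2][2];n*=np.sign(n[2]);h=h[abs((h-a)@n)<.002]
    print(nm,'head',len(h),a,n)
    for x in (.46,.49,.51,.55):
        g=p[(abs(p[:,0]-x)<.004)&(abs(p[:,1]-.424)<.025)&(abs(p[:,2]-.064)<.004)]
        if len(g)>5: print(nm,x,len(g),np.percentile(g[:,1],[5,50,95]),np.median(g[:,2]))
    k=p[(np.linalg.norm(p[:,:2]-[.4335,-.092],axis=1)<.03)&(p[:,2]>.085)&(p[:,2]<.15)]
    if len(k)>20:
        t=k[k[:,2]>k[:,2].max()-.004];print(nm,'cap top',k[:,2].max(),t.mean(0))
    g=p[(np.linalg.norm(p-[.4394,.1814,.1643],axis=1)<.018)&(p[:,2]>.155)]
    if len(g)>20: print(nm,'pin top',len(g),g.mean(0))
a=cam('top')['frame'][150:250,150:410]
b=np.load('side3.npz')['im'][190:260,240:330]
save('fin.png',np.vstack([cv2.resize(a,(780,300)),cv2.copyMakeBorder(cv2.resize(b,(385,300)),0,0,0,395,cv2.BORDER_CONSTANT)]))
E
```

```text
clock: 31.58
tcp_pos: [0.4511, 0.4239, 0.106]
orientation: [0.0, -0.011, 1.0, 0.001]
wrist_force: [-5.9, -0.4, 8.9]
finger_gap: 0.0187
grip_force: 112.1
clock: 33.33
tcp_pos: [0.4515, 0.4232, 0.2681]
orientation: [0.0, -0.011, 1.0, 0.0]
wrist_force: [-0.2, -0.5, -0.9]
finger_gap: 0.0809
grip_force: 0.0
wrist head 2903 [0.4054015  0.42255785 0.08986801] [-0.00253459  0.00170676  0.99999533]
wrist 0.46 186 [0.41557655 0.42329843 0.43113677] 0.06335193590481739
wrist 0.49 174 [0.41607019 0.42401369 0.43202091] 0.06322164764665258
wrist 0.51 167 [0.41635741 0.42444741 0.43255127] 0.06337852777099184
wrist 0.55 147 [0.41719321 0.42530164 0.43362731] 0.06316651547160895
top head 177 [0.40727018 0.41935596 0.08955572] [ 0.01353104 -0.04153161  0.99904556]
top 0.46 21 [0.4171066  0.424574   0.42973711] 0.06392264343768717
top 0.51 25 [0.4157237  0.42241979 0.43169693] 0.06409711574759402
top 0.55 26 [0.41730611 0.42405952 0.4313927 ] 0.06362937303131855
top cap top 0.1115513851994846 [ 0.43717782 -0.09302726  0.10913886]
top pin top 123 [0.44006729 0.18015509 0.16423591]
```

View pics/fin.png

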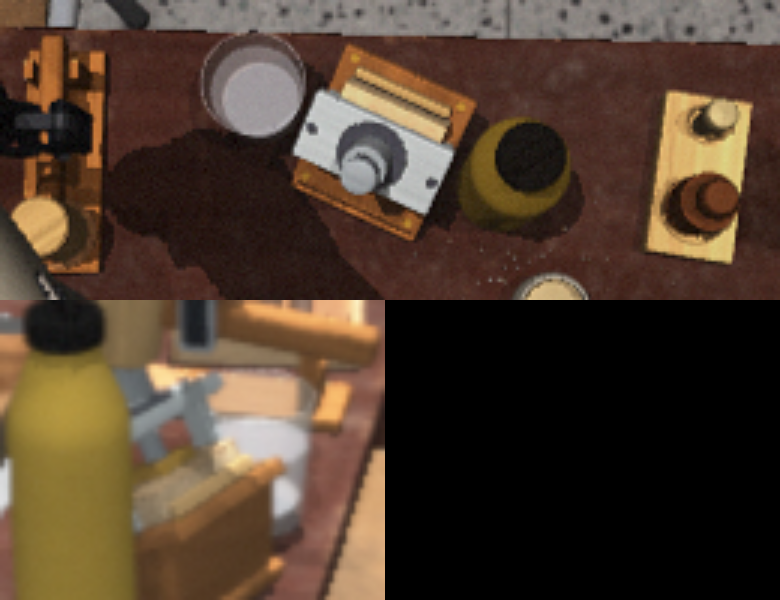

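```bash
python3 - <<'E'
from h import *
from scipy.optimize import least_squares
for n in('side','top'):
    c=cam(n);P=cloud(c);p=P.reshape(-1,3);col=c['frame'].reshape(-1,3).astype(int)
    b=(np.linalg.norm(p[:,:2]-[.4335,-.092],axis=1)<.035)&(col[:,0]<170)&(col[:,0]>col[:,2]+12)
    s=p[b&(p[:,2]>.032)&(p[:,2]<.066)]
    print(n,len(s),'zmax',p[b][:,2].max(), 'top z',np.sort(p[b][:,2])[-30:].mean())
    if len(s)>60:
        f=lambda x:np.linalg.norm(np.cross(s-[x[2],x[3],.05],np.array([x[0],x[1],1])/np.sqrt(1+x[0]**2+x[1]**2)),axis=1)-.0235
        r=least_squares(f,[0,0,.4335,-.092],loss='soft_l1',f_scale=.001);print(r.x,np.abs(r.fun).mean())
    k=p[b&(p[:,2]>.09)];r=least_squares(lambda x:np.linalg.norm(k-x,axis=1)-.015,[.434,-.092,.0965],loss='soft_l1',f_scale=.001);print('knob',len(k),r.x,np.abs(r.fun).mean())
E
```

```text
side 118 zmax 0.10812034168665663 top z 0.10660513939801187
[ 0.00724547 -0.00660372  0.43577546 -0.09200615] 0.0009787797190386753
knob 137 [ 0.43638329 -0.09304341  0.09474255] 0.0014457596966344927
top 66 zmax 0.11045327578373743 top z 0.10904264448159016
[ 0.01219009  0.00517173  0.43663177 -0.09343601] 0.0003419136769880163
knob 153 [ 0.4364051  -0.09245948  0.09577123] 0.001384986185218803
```

Cap upright (under 1°), centre within the well, mallet level, pin back up. Handing in.

```bash
python3 -c "
from workcell import hand_in;print(hand_in())"
```

```text
the job is handed in; nothing more can be done
None
```

I handed the job in at about 33 s on the clock with every step done; the result is not known, because the hand-in gave no verdict. The final camera checks show the cap upright in the large well, the pin back up, and the mallet level on its pad with its handle in the notch. That the pin went fully down is judged from the force jump and the depth of the stroke, since the camera could not see it.

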